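# Fold down the retaining flap and shut the fingerprint kit

## Task

Close up the fingerprint kit box: push its upright metal flap down until it lies flat over the tools, then push the hinged cover over and fully shut on top of it. Only push with the fingertips or the outside of the fingers: never take the flap or the cover between the fingers, and leave the jar, the flashlight and the two weights standing or lying where they are. Finish with the hand clear of everything.

Things in the scene. Friction and masses are not known exactly. Their poses are not given: they have to be found in the camera images.
- kit: Grey steel kit box, open on top, fixed on a 4 mm black rubber mat: 220 mm (its x) by 180 mm (its y) by 70 mm high, walls 5 mm. Origin at the centre of its underside, z up. Cover hinged along its +y rim, flap just inside its -y wall, both hinge lines along its x. A brass lock with key sticks out 22 mm from the -y wall at 38 mm height. Foam and tools fill it to 48 mm height, below the flat flap.
- flap (a joint): Flap angle in rad: 0 = flat inside the box, 1.57 = upright, 1.8 = its stop, leaning out over the -y wall; starts at 1.35 to 1.7. It folds towards the box's +y; stiff hinge (about 0.16 N m), stays at any angle. Upright, it blocks the cover. Hinge axis, in the plate's mid-thickness, at y = -80 mm, z = 58 mm in the box frame. Flat, its upper face lies 60.5 mm above the box's underside.
- flap_mid (a point): Centre of the flap, a bare aluminium plate 200 mm long (along the hinge), 100 mm from hinge to free edge, 5 mm thick; 50 mm from its hinge. Moves with it: x along the hinge, y from the hinge to the free edge, z normal to the plate (up when flat, outwards to the box's -y when upright).
- cover (a joint): Cover angle in rad: 0 = shut, 1.57 = upright, 2.0 = its stop, leaning out to the box's +y; starts at 1.65 to 1.9. It swings towards the box's -y; stiff hinge (about 0.5 N m), stays at any angle. Hinge axis, in the plate's mid-thickness, at y = +90 mm, z = 74 mm in the box frame. Shut, its upper face lies 78 mm above the box's underside.
- cover_mid (a point): Centre of the cover, a plain grey plate 220 mm long (along the hinge), 180 mm from hinge to free edge, 8 mm thick; 90 mm from its hinge. Moves with it: x along the hinge, y from the free edge to the hinge, z normal to the outer face (up when shut, outwards to the box's +y when upright).
- jar_mid (a point): Glass dusting jar with a steel lid, 56 mm across, 75 mm tall, standing on the robot's side of the box; its centre, half-way up. A bystander, not part of the job. z axis up.
- flashlight_mid (a point): Red polymer flashlight, 147 mm long along its y, 36 mm thick, lying on the far side of the box; its centre, half-way up. A bystander, not part of the job. z axis up.
- weight_a_mid (a point): Grey ceramic scale weight with a knob, 38 mm across, 50 mm tall, standing beside the box, on its cover-hinge side or its lock side; its centre, half-way up. A bystander, not part of the job. z axis up.
- weight_b_mid (a point): A second, equal scale weight, on the other of those two sides; its centre, half-way up. A bystander, not part of the job. z axis up.

How it is judged:
On the way, in this order (a step that is already met when the one before it is completed fails the run):
1. the flap lies flat while the cover still stands open (value of joint flap below 0.12 rad and value of joint cover above 1 rad), for 0.2 s.
2. the cover is shut over the folded flap (value of joint flap below 0.12 rad and value of joint cover below 0.06 rad), for 0.2 s.
At the end, for the whole second after the job is handed in: The flap is folded to within 0.12 rad of flat, the cover is at rest within 0.06 rad of shut, and the jar, flashlight and weights are within 20 mm of where they began (all of step 2 and velocity of joint cover between -0.05 and 0.05 rad/s and distance of each of jar_mid, flashlight_mid, weight_a_mid, weight_b_mid from where it was at the start of the episode below 0.02 m); the robot touches nothing.
It fails at once if the flap is taken between the fingers (x of the grasp point in the frame of flap_mid between -0.1 and 0.1 m and y of the grasp point in the frame of flap_mid between -0.05 and 0.05 m and z of the grasp point in the frame of flap_mid between -0.003 and 0.003 m and contact force between the fingers and anything else above 0.5 N).
It fails at once if the cover is taken between the fingers (x of the grasp point in the frame of cover_mid between -0.11 and 0.11 m and y of the grasp point in the frame of cover_mid between -0.09 and 0.09 m and z of the grasp point in the frame of cover_mid between -0.004 and 0.004 m and contact force between the fingers and anything else above 0.5 N).
It fails at once if the jar, the flashlight or a weight is shifted, tipped or lifted (distance of any of jar_mid, flashlight_mid, weight_a_mid, weight_b_mid from where it was at the start of the episode above 0.02 m or angle between any of jar_mid, flashlight_mid, weight_a_mid, weight_b_mid's own z axis and vertical above 0.3 rad).
It also fails if it takes over 59 s, if anything falls off the work surface, if the arm or the gripper's body presses on something with over 40 N, if the wrist force passes 120 N, or if a joint passes its speed limit or range.

## Robot

A 7-joint arm with a two-finger parallel gripper is mounted at the origin on the work surface. World frame = base frame: x ahead of the robot, y to its left, z up, the work surface at z = 0. Lengths are in m, angles in rad, forces in N, time in s.
With the tool pointing down it reaches from about 0.4 to 0.85 m from the base axis. Payload 10.4 kg.
Tool frame: the origin (TCP) lies at the very end of the fingers, on their centre line; the grasp point (between the pads) lies 19 mm behind it; z points along the fingers, y is the line along which they close (so a half turn about z gives the same grasp; the last joint's range is limited). The gripper opens to 85 mm and grips with 20 to 120 N. Pads are 22 mm wide; open, the fingers measure 114 mm over their backs; the gripper's body (76 mm by 85 mm) begins 54 mm behind the grasp point. The pads swing forward as they close: fully open they stand 13 mm farther back than shut.
Start: joints at [-1.277, 0.332, -0.065, 1.46, 0.022, 1.35, -0.088], TCP at [0.195, 0.594, 0.231] pointing down, gripper open.
Joint ranges: [-2.6, 2.6], [-0.5, 2.12], [-1.47, 1.34], [0.16, 2.42], [-1.27, 4.41], [0.06, 2.06], [-2.6, 2.6]. Speed limits (rad/s): [2.22, 2.22, 2.79, 2.79, 3.14, 3.14, 3.14].

## Interface

Orientations are given as a unit quaternion [x, y, z, w].
In Python, from workcell import * gives the robot as it stands.
- The arm moves only by the tool step_arm, never from a script. Its argument "commands" is one flat list of numbers, 7 for each row, row after row: the finger opening in mm, from 0 to 85.4, then the shift along the world's x, y, z as a fraction of full scale, then the turn, a rotation vector about the world's x, y, z as a fraction of full scale. A call has exactly 10 rows; each row is the pose to reach, as a shift and turn from the pose commanded when the call began, turning the shorter way round; what a row does not reach only later rows make up. Full scale, the value 1, is 0.6 m for a shift and pi rad for a turn. A row lasts 1/8 s, in which the tool goes at most 62.5 mm and 10.7 degrees, less where a joint would pass 70% of its speed; a pose out of reach is approached as far as the arm can. A call with a number of a shift or a turn outside -1 to 1 is refused whole. A call with a gripper value outside its range is refused whole. The fingers move at their own pace and stop on an object; "squeeze" is the grip in N (left out, the last holds). Time passes only in rows, so rows that repeat a pose let the fingers close, or fill a call up. It gives the time, the measured TCP pose, the force, the opening and the grip force at its end, in the units of the state.
- get_obs(): the state, without advancing time (a new reading comes with each control period).
- camera(name): name is "side" or "top"; returns the picture (480x640x3 uint8, red, green, blue); there is no depth.
- camera_params(name): a dict with "mtx" (3x3 intrinsics, pixels), "dist" ([k1, k2, p1, p2, k3] as OpenCV has them; the pictures are not rectified), "extrinsics" (4x4, takes a point from world to camera coordinates). Camera axes: x right, y down, z forward; pixel columns grow to the right and rows downward; lengths in m; the calibration is good to about 2 mm. A picture is of the moment at which its call begins. camera_params takes no time and is no camera call.
- hand_in(): hands the job in; it is judged then, once.
The state is a dict: "clock": time; "joint_pos": joint angles; "joint_velocities": joint speeds; "tau": joint torques, N m; "position": TCP position; "ee_rot": TCP orientation; "ft_force": force on the tool from outside, world axes, zero at the start; "torque": the same for the moment, N m; "grip_width": opening from 0.0 (shut) to 1.0 (fully open); "grasp_force": force on a finger pad.
Only numpy, scipy, OpenCV 4.12 (cv2) and the standard library are available. Lean on these libraries where they do the work, as an engineer would, in place of code of your own. Each camera call takes 0.05 s, during which the arm holds its last target. There are 200 camera calls.

## Working session

There is one attempt and no reset: what is moved stays moved. The work goes in short steps, Python scripts to look and compute and a tool call to move; the robot and the scene stay as the last step left them, time stands still between calls to the robot, and variables do not carry over. Pictures are saved under pics/ and viewed, at most 10 in all, crops included, and the job is handed in when it is done.

Besides the shell and the picture viewer there is one more tool, called after ">>>" as a command line: name --argument value ..., lists and objects as JSON in quotes. step_arm: Moves the arm, as the interface text tells. Its arguments: {"type":"object","properties":{"commands":{"type":"array","items":{"type":"number"}},"squeeze":{"type":"number"}},"required":["commands"]}

```bash
mkdir -p pics; ls
python3 - <<'E'
from workcell import *
import cv2
print(get_obs())
for n in("side","top"):
    cv2.imwrite(f"pics/{n}0.png",camera(n)[:,:,::-1]); print(camera_params(n))
E
```

```text
pics
{'clock': 0.0, 'joint_pos': array([-1.27660733,  0.33287029, -0.06470836,  1.46096539,  0.02156823,
        1.34988919, -0.08849684]), 'joint_velocities': array([ 0.0016507 , -0.00131636,  0.00064847,  0.00055651, -0.00138595,
        0.0022202 , -0.00075373]), 'tau': array([-5.52236779e-04, -6.25460029e+01,  4.85985330e-02, -3.91595829e+01,
        1.60948624e-02,  1.00940405e-02, -1.72920590e-06]), 'position': array([0.19456912, 0.59353833, 0.23050543]), 'ee_rot': array([ 1.57720337e-01,  9.87483558e-01, -7.12622974e-04, -9.67557809e-05]), 'ft_force': array([ 0.04955228, -0.14254068, -0.09853946]), 'torque': array([-0.00211397, -0.01519962,  0.0320211 ]), 'grasp_force': 0.0, 'grip_width': 1.0030030173101616}
{'mtx': array([[472.2677136 ,   0.        , 321.97465907],
       [  0.        , 472.2677136 , 243.31306138],
       [  0.        ,   0.        ,   1.        ]]), 'dist': array([0.04363097, 0.        , 0.        , 0.        , 0.        ]), 'extrinsics': array([[-0.84626388,  0.53234484,  0.02112862,  0.47437189],
       [ 0.28538461,  0.48644861, -0.82578652, -0.11516353],
       [-0.44988118, -0.69280352, -0.56358691,  1.22911214],
       [ 0.        ,  0.        ,  0.        ,  1.        ]])}
{'mtx': array([[550.27392448,   0.        , 324.29706097],
       [  0.        , 550.27392448, 240.29710364],
       [  0.        ,   0.        ,   1.        ]]), 'dist': array([-0.0487184,  0.       ,  0.       ,  0.       ,  0.       ]), 'extrinsics': array([[-0.05499689, -0.99848181,  0.00307031,  0.04849476],
       [-0.97536422,  0.05306514, -0.21412315,  0.58932543],
       [ 0.21363514, -0.01477078, -0.97680185,  0.95147351],
       [ 0.        ,  0.        ,  0.        ,  1.        ]])}
```

View pics/side0.png

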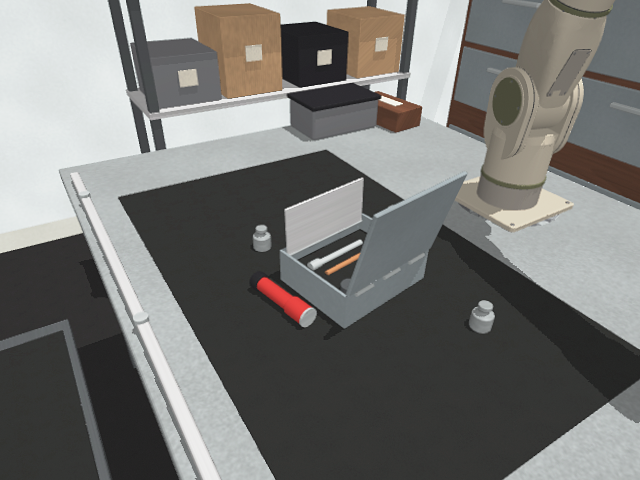

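View pics/top0.png

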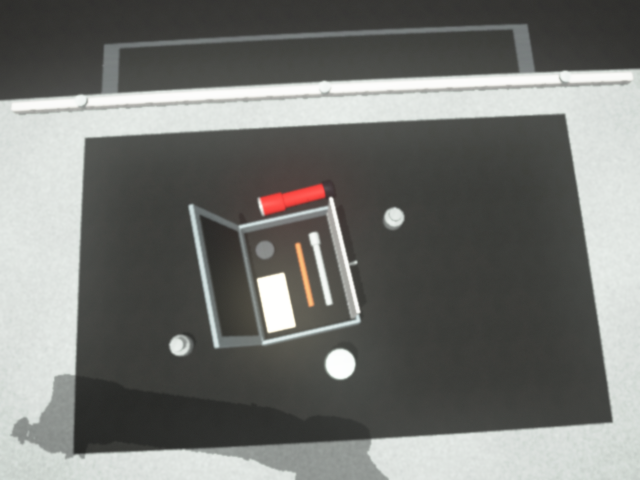

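Side view: flap about (285-363, 180-250), cover (350-465, 175-295), flashlight (285,300), weights (262,238) and (482,317). Top view: box rim about (240-358, 208-343), cover leaning left, flap at right (330-358, 200-320), jar (340,364), weights (394,217) and (180,345).

Run:
```python
import cv2
a=cv2.imread("pics/top0.png")[190:390,160:420]; b=cv2.imread("pics/side0.png")[165:340,245:505]
cv2.imwrite("pics/topc.png",cv2.resize(a,None,fx=3,fy=3,interpolation=cv2.INTER_CUBIC))
cv2.imwrite("pics/sidec.png",cv2.resize(b,None,fx=3,fy=3,interpolation=cv2.INTER_CUBIC))
```

```text
(no output)
```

View pics/topc.png

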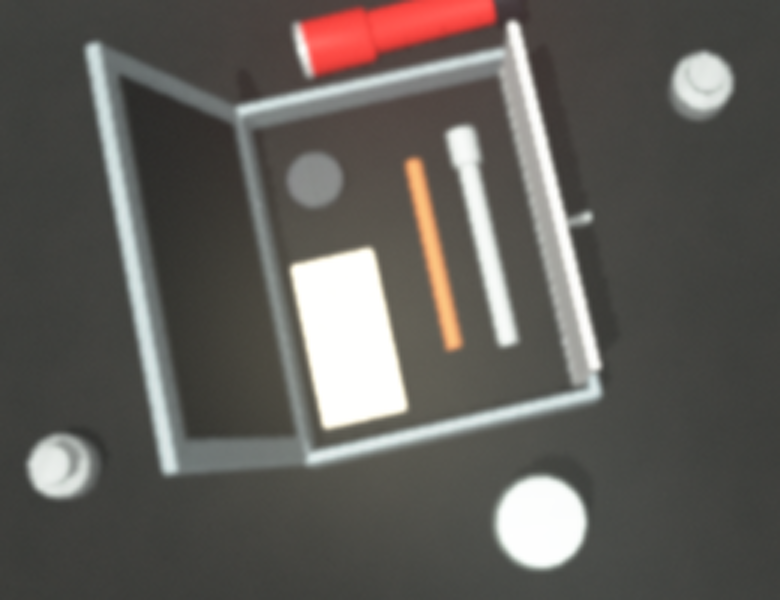

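View pics/sidec.png

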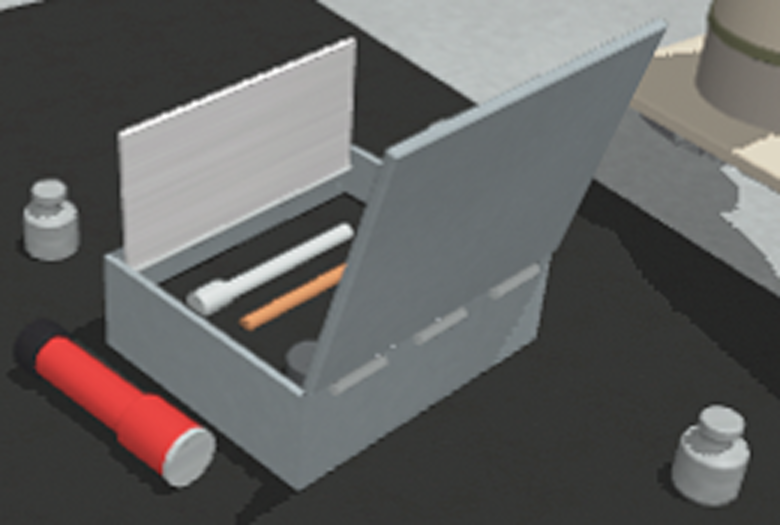

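Crops: rim corners top crop (238,112),(508,50),(600,395),(310,462); cover top corners top crop (92,45),(168,472), side crop (390,155),(663,22); flap top corners top crop (513,25),(595,370), side crop (122,132),(353,40).

```bash
cat > h.py <<'E'
from workcell import *
import numpy as np, cv2
def ray(n,c):
    p=camera_params(n); off={"top":(160,190),"side":(245,165)}[n]
    px=np.array(c,float)/3+off
    u=cv2.undistortPoints(px.reshape(1,1,2),p["mtx"],p["dist"]).ravel()
    R,t=p["extrinsics"][:3,:3],p["extrinsics"][:3,3]
    return -R.T@t, R.T@np.array([u[0],u[1],1])
def plane(n,c,z):
    o,d=ray(n,c); return o+d*(z-o[2])/d[2]
def tri(a,b):
    o1,d1=ray("top",a);o2,d2=ray("side",b)
    s=np.linalg.lstsq(np.c_[d1,-d2],o2-o1,rcond=None)[0]
    p,q=o1+s[0]*d1,o2+s[1]*d2
    return (p+q)/2,np.linalg.norm(p-q)
E
python3 - <<'E'
from h import *
np.set_printoptions(precision=4,suppress=True)
for k,a,b in [("rim+x+y",(238,112),(302,395)),("rim+x-y",(508,52),(107,257)),("rim-x+y",(310,462),(548,255)),
 ("cov+x",(92,45),(390,155)),("cov-x",(168,472),(663,22)),("flap+x",(513,25),(122,132)),("flap-x",(592,370),(353,40)),
 ("wA knob",(707,72),(49,188)),("wB knob",(52,465),(722,415))]: print(k,*tri(a,b))
for k,c,z in [("+x+y",(238,112),.074),("+x-y",(508,52),.074),("-x-y",(602,395),.074),("-x+y",(310,462),.074),("jar",(541,522),.079)]: print(k,plane("top",c,z))
E
```

```text
rim+x+y [0.6231 0.1715 0.0687] 0.00027928340138194934
rim+x-y [0.6536 0.0022 0.0702] 0.004323968871415687
rim-x+y [0.4077 0.1355 0.0658] 0.0028604769645154664
cov+x [0.6171 0.2196 0.2481] 0.00047813886312028
cov-x [0.4015 0.1835 0.2488] 0.0009458941262927568
flap+x [0.6427 0.0022 0.1585] 0.0003971780430830793
flap-x [ 0.447  -0.0299  0.157 ] 0.0016981782432902404
wA knob [ 0.6374 -0.1215  0.0495] 0.0010139486392555385
wB knob [0.4152 0.2913 0.0515] 0.0008969803787808262
+x+y [0.6217 0.1708 0.074 ]
+x-y [0.6507 0.0036 0.074 ]
-x-y [ 0.438  -0.0398  0.074 ]
-x+y [0.4084 0.1336 0.074 ]
jar [0.3668 0.0007 0.079 ]
```

>>> step_arm --commands '[0,0,0,0.1,0,0,0,0,0,0,0.2,0,0,0.05,0,0.04,-0.08,0.2,0,0,0.1,0,0.08,-0.16,0.2,0,0,0.154,0,0.12,-0.24,0.2,0,0,0.154,0,0.16,-0.32,0.2,0,0,0.154,0,0.2,-0.4,0.2,0,0,0.154,0,0.24,-0.48,0.2,0,0,0.154,0,0.27,-0.54,0.2,0,0,0.154,0,0.3,-0.6,0.2,0,0,0.154]' --squeeze 20

```text
clock: 1.35
position: [0.3751, 0.2324, 0.3512]
ee_rot: [-0.083, 0.997, 0.0, -0.0]
ft_force: [0.4, 0.4, 0.2]
grip_width: -0.003
grasp_force: 0.0
```

>>> step_arm --commands '[0,0.05,-0.08,0,0,0,0,0,0.1,-0.16,0,0,0,0,0,0.15,-0.24,0,0,0,0,0,0.2,-0.32,0,0,0,0,0,0.25,-0.4,0,0,0,0,0,0.292,-0.475,0,0,0,0,0,0.292,-0.475,-0.08,0,0,0,0,0.292,-0.475,-0.17,0,0,0,0,0.292,-0.475,-0.25,0,0,0,0,0.292,-0.475,-0.25,0,0,0]'

```text
clock: 2.6
position: [0.5477, -0.0509, 0.1984]
ee_rot: [-0.083, 0.997, -0.0, -0.003]
ft_force: [-0.1, 0.3, 1.1]
grip_width: 0.001
grasp_force: 0.0
```

Run:
```python
from h import *
s=get_obs();print(s["position"],s["ft_force"],s["joint_pos"])
a=camera("top")[140:380,160:480,::-1];b=camera("side")[120:360,220:540,::-1]
cv2.imwrite("pics/p2.png",cv2.resize(np.vstack([a,b]),None,fx=1.25,fy=1.25))
```

```text
[ 0.54768055 -0.05090007  0.19840798] [-0.11995716  0.3129432   1.1037216 ] [-0.50479141  0.20633917  0.58876164  1.72993228 -0.11902817  1.24801756
  1.8505738 ]
```

View pics/p2.png

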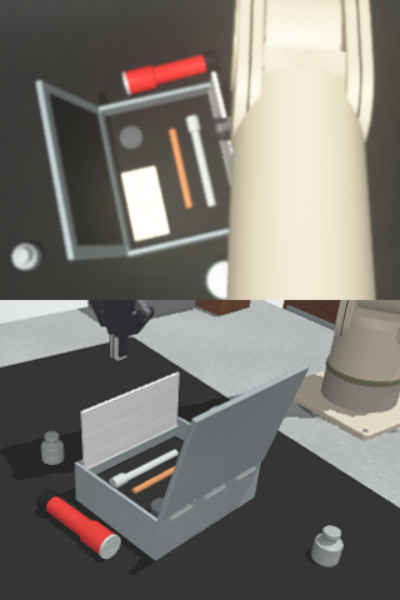

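The fingers stand at the flap's outer side (side view 120,350), clear of the flap and weight; flap upright and cover leaning as measured.

>>> step_arm --commands '[0,0,0,-0.059,0,0,0,0,0,0,-0.114,0,0,0,0,-0.006,0.038,-0.114,0,0,0,0,-0.012,0.069,-0.1175,0,0,0,0,-0.014,0.081,-0.122,0,0,0,0,-0.016,0.097,-0.128,0,0,0,0,-0.018,0.108,-0.136,0,0,0,0,-0.02,0.121,-0.145,0,0,0,0,-0.022,0.131,-0.1575,0,0,0,0,-0.024,0.14,-0.1705,0,0,0]'

```text
clock: 3.95
position: [0.5354, 0.0334, 0.0985]
ee_rot: [-0.083, 0.997, 0.0, -0.0]
ft_force: [0.8, -0.4, 2.9]
grip_width: 0.002
grasp_force: 1.1
```

>>> step_arm --commands '[0,-0.001,0.0066,-0.013,0,0,0,0,-0.002,0.0123,-0.026,0,0,0,0,-0.002,0.015,-0.035,0,0,0,0,-0.003,0.017,-0.042,0,0,0,0,-0.003,0.017,-0.049,0,0,0,0,-0.003,0.017,-0.054,0,0,0,0,-0.003,0.017,-0.057,0,0,0,0,-0.003,0.017,-0.06,0,0,0,0,-0.003,0.017,-0.06,0,0,0,0,-0.003,0.017,-0.06,0,0,0]'

```text
clock: 5.2
position: [0.5338, 0.0431, 0.0644]
ee_rot: [-0.083, 0.997, 0.001, -0.0]
ft_force: [-8.1, 0.8, 19.9]
grip_width: -0.001
grasp_force: 10.1
```

>>> step_arm --commands '[0,0,0,0.08,0,0,0,0,0,0,0.18,0,0,0,0,0,0,0.28,0,0,0,0,0,0,0.38,0,0,0,0,0,0,0.48,0,0,0,0,0,0,0.48,0,0,0,0,-0.015,0.09,0.48,0,0,0,0,-0.03,0.18,0.48,0,0,0,0,-0.045,0.27,0.48,0,0,0,0,-0.06,0.35,0.48,0,0,0]'

```text
clock: 6.45
position: [0.4969, 0.2547, 0.3499]
ee_rot: [-0.084, 0.997, -0.0, -0.001]
ft_force: [1.1, -0.3, 0.4]
grip_width: -0.0
grasp_force: 0.0
```

Run:
```python
from h import *
s=get_obs();print(s["position"],s["ft_force"],s["joint_pos"])
a=camera("top")[140:380,160:480,::-1];b=camera("side")[120:360,220:540,::-1]
cv2.imwrite("pics/p3.png",cv2.resize(np.vstack([a,b]),None,fx=1.25,fy=1.25))
```

```text
[0.49685074 0.25469847 0.34985693] [ 1.12081347 -0.26149576  0.37178435] [-0.89366325  0.14583481  0.38743603  1.45679564 -0.05482674  1.55127535
  1.22935769]
```

View pics/p3.png

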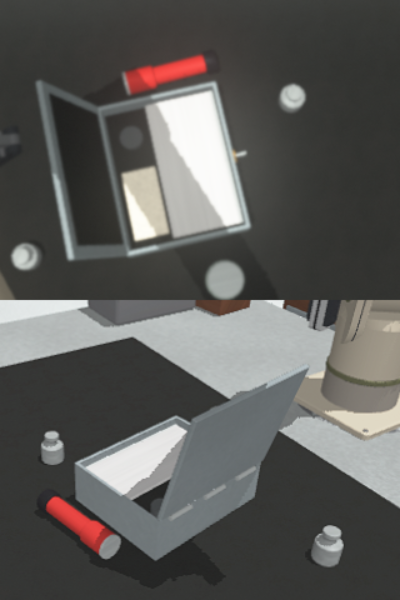

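Flap lies flat (white area 145-245, 90-240 in the top crop); cover, jar, weights and flashlight unmoved. The hand is at the cover's outer side.

>>> step_arm --commands '[0,0,0,-0.08,0,0,0,0,0,0,-0.16,0,0,0,0,0,0,-0.217,0,0,0,0,0.0056,-0.033,-0.217,0,0,0,0,0.01,-0.061,-0.217,0,0,0,0,0.015,-0.09,-0.21,0,0,0,0,0.0195,-0.115,-0.207,0,0,0,0,0.023,-0.137,-0.2035,0,0,0,0,0.029,-0.169,-0.206,0,0,0,0,0.034,-0.201,-0.21,0,0,0]'

```text
clock: 7.8
position: [0.5184, 0.1312, 0.2249]
ee_rot: [-0.083, 0.997, 0.0, 0.0]
ft_force: [0.6, 2.9, -0.6]
grip_width: -0.003
grasp_force: 1.4
```

>>> step_arm --commands '[0,0.0056,-0.033,-0.0105,0,0,0,0,0.01,-0.06,-0.0235,0,0,0,0,0.015,-0.089,-0.042,0,0,0,0,0.019,-0.112,-0.062,0,0,0,0,0.023,-0.1355,-0.0875,0,0,0,0,0.026,-0.153,-0.1125,0,0,0,0,0.0285,-0.169,-0.1435,0,0,0,0,0.03,-0.179,-0.172,0,0,0,0,0.0315,-0.186,-0.202,0,0,0,0,0.032,-0.188,-0.216,0,0,0]'

```text
clock: 9.05
position: [0.5366, 0.0194, 0.0939]
ee_rot: [-0.083, 0.997, -0.0, -0.001]
ft_force: [-1.3, -0.7, 1.4]
grip_width: -0.002
grasp_force: 0.7
```

Now press shut (commanded z about 0.094 → 0.078).

>>> step_arm --commands '[0,0,0,-0.007,0,0,0,0,0,0,-0.014,0,0,0,0,0,0,-0.018,0,0,0,0,0,0,-0.021,0,0,0,0,0,0,-0.023,0,0,0,0,0,0,-0.025,0,0,0,0,0,0,-0.025,0,0,0,0,0,0,-0.025,0,0,0,0,0,0,-0.025,0,0,0,0,0,0,-0.025,0,0,0]'

```text
clock: 10.3
position: [0.5376, 0.0198, 0.082]
ee_rot: [-0.083, 0.997, 0.001, 0.0]
ft_force: [-8.1, -0.5, 18.3]
grip_width: 0.001
grasp_force: 9.6
```

>>> step_arm --commands '[0,0,0,0.05,0,0,0,0,0,0,0.13,0,0,0,0,0,0,0.21,0,0,0,0,0,0,0.29,0,0,0,0,0,0,0.37,0,0,0,0,-0.015,0.09,0.42,0,0,0,0,-0.03,0.18,0.45,0,0,0,0,-0.045,0.27,0.45,0,0,0,0,-0.06,0.36,0.45,0,0,0,0,-0.06,0.36,0.45,0,0,0]'

```text
clock: 11.55
position: [0.4993, 0.241, 0.3495]
ee_rot: [-0.088, 0.996, 0.0, -0.001]
ft_force: [0.3, -0.7, 1.0]
grip_width: -0.002
grasp_force: 0.0
```

Run:
```python
from h import *
s=get_obs();print(s["position"],s["ft_force"])
a=camera("top")[140:380,160:480,::-1];b=camera("side")[120:360,220:540,::-1]
cv2.imwrite("pics/p4.png",cv2.resize(np.vstack([a,b]),None,fx=1.25,fy=1.25))
```

```text
[0.49925444 0.24096414 0.34954923] [ 0.3272302  -0.72891166  1.02769616]
```

View pics/p4.png

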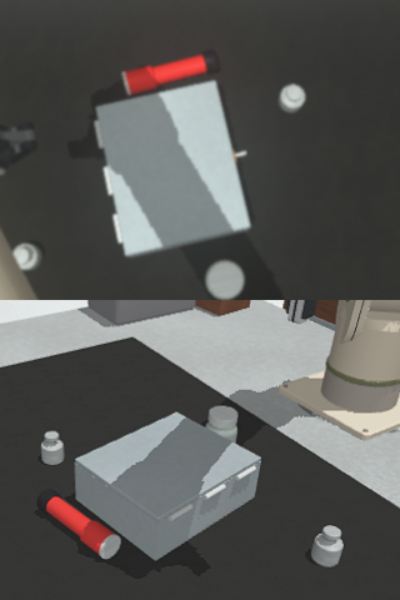

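The cover is fully shut (top crop 97-250, 82-255), everything else is unmoved, and the hand is clear.

```bash
python3 -c "
from workcell import *
print(hand_in())"
```

```text
the job is handed in; nothing more can be done
None
```

The flap is folded flat and the cover is pushed fully shut on top of it; the jar, flashlight and weights look unmoved in the last pictures, the hand is clear, and I handed the job in at about 12 s (no verdict was returned).

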